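# Close the draft shield and tare the balance at its touch-free sensor

## Robot

A 6-joint arm with a two-finger parallel gripper is mounted at the origin on the work surface. World frame = base frame: x ahead of the robot, y to its left, z up, the work surface at z = 0. Lengths are in mm, angles in rad, forces in N, time in s.
With the tool pointing down it reaches from about 275 to 750 mm from the base axis. Payload 10.2 kg.
Tool frame: the origin (TCP) lies between the finger pads, 19 mm behind the fingertips; this is the grasp point; z points along the fingers, y is the line along which they close (so a half turn about z gives the same grasp; the last joint's range is limited). The gripper opens to 85 mm and grips with 20 to 120 N. Pads are 22 mm wide; open, the fingers measure 114 mm over their backs; the gripper's body (76 mm by 85 mm) begins 54 mm behind the grasp point. The pads swing forward as they close: fully open they stand 13 mm farther back than shut.
Start: joints at [1.074, 0.313, 1.498, -0, 1.331, -0.223], TCP at [141.968, 505.447, 249.994] pointing down, gripper open.
Joint ranges: [-2.94, 2.94], [-0.97, 2.17], [0.19, 2.56], [-1.23, 4.37], [0.02, 3.11], [-2.88, 2.88]. Speed limits (rad/s): [2.39, 2.39, 3.01, 3.14, 3.14, 3.14].

## Interface

Orientations are given as a unit quaternion [w, x, y, z].
In Python, from rig import ctrl, capture, camera_info gives the robot as it stands.
- The arm moves only by the tool apply_moves, never from a script. Its argument "targets" is a list of rows, each a list of 3 entries, a list of its own where there are three numbers: the finger opening in mm, from 0 to 85.4, then the shift along the world's x, y, z in mm, then the turn, a rotation vector about the world's x, y, z in degrees. In form: [[grip, [dx, dy, dz], [rx, ry, rz]], ...]. A call has 1 to 20 rows; each row is the pose to reach, as a shift and turn from the pose commanded when the call began; what a row does not reach only later rows make up. A row lasts 1/10 s, in which the tool goes at most 50 mm and 8.59 degrees, less where a joint would pass 70% of its speed; a pose out of reach is approached as far as the arm can. A call with a gripper value outside its range is refused whole. The fingers move at their own pace and stop on an object; "squeeze" is the grip in N (left out, the last holds). Time passes only in rows, so rows that repeat a pose let the fingers close. It gives the time, the measured TCP pose, the force, the opening and the grip force at its end, in the units of the state.
- ctrl.sense(): the state, without advancing time (a new reading comes with each control period).
- capture(name): name is "side" or "top"; returns (picture, depth): 480x640x3 uint8, blue, green, red; 480x640 float32, mm along the optical axis (not along the pixel's ray), 0 where there is no reading.
- camera_info(name): a dict with "vfov" (degrees; the focal length in pixels is half the picture's height over the tangent of half this angle, whatever the lens; pixels are square), "cx", "cy" (the principal point, pixels), "k1" (the pictures are not rectified: a ray, as slopes to the right and down, at radius r is drawn at 1 + k1 r^2 times it, then the intrinsics apply), "extrinsics" (4x4, takes a point from camera to world coordinates). Camera axes: x right, y down, z forward; pixel columns grow to the right and rows downward; lengths in mm; the calibration is good to about 2 mm. A picture is of the moment at which its call begins. camera_info takes no time and is no camera call.
- ctrl.finish_job(): hands the job in; it is judged then, once.
The state is a dict: "time_s": time; "joints": joint angles; "dq": joint speeds; "tau": joint torques, N m; "eef_pos": TCP position; "ee_rot": TCP orientation; "force": force on the tool from outside, world axes, zero at the start; "wrist_torque": the same for the moment, N m; "grip_width": opening from 0.0 (shut) to 1.0 (fully open); "grip_force": force on a finger pad.
Only numpy, scipy, OpenCV 4.12 (cv2) and the standard library are available. Lean on these libraries where they do the work, as an engineer would, in place of code of your own. Each camera call takes 0.05 s, during which the arm holds its last target. There are 200 camera calls.

## Task

Tare the balance with the dish on its pan: with the fingertips, gently push the glass top of the draft shield fully shut by its finger bar, pinching and lifting nothing. Then, without touching the balance, point at the right-hand touch-free sensor (right as you face the operating panel from the robot's side), holding the fingertips about two centimetres above it for two seconds; keep away from the left-hand sensor. Finally take the hand well clear of both sensors, leaving the dish and the things around the balance where they are, and never touch the operating panel.

Things in the scene. Friction and masses are not known exactly. Their poses are not given: they have to be found in the camera images.
- balance: laboratory balance fixed to the bench, 290 mm deep (x), 204 mm wide (y), 192 mm high over all; origin on the bench under its middle; +x points from the panel (robot's side) to the back, +y left, z up; turned up to 20 degrees. Its rear half is a glass draft shield, x -8 to 151 mm, y -85 to 85 mm, walls and rails 174 mm high, with a sliding glass top that opens backwards beyond x 151 mm
- panel: operating panel on the front of the balance, a grey slab 122 mm deep and 204 mm wide, sloping 10 degrees down to the front: top face 57 mm above the bench at the front edge, 78 mm at the back edge, 10 mm before the shield's front wall. It has a display, keys and a sensor at each side; origin at the middle of the slab. Not to be touched
- sensor_right (a point): top centre of the right-hand touch-free sensor's lens: a black round lens 19 mm across in a metal ring 27 mm across, 3 mm proud of the panel near its right (-y) end, 69 mm above the bench, at x -92, y -82 mm in the balance's frame; axes as the balance's. The green bubble level of 14 mm farther back on that side is not a sensor
- sensor_left (a point): the same kind of sensor at the left (+y) end of the panel, at x -92, y +82 mm in the balance's frame; not the one wanted
- shield (a joint): how far the glass top is slid open, m: 0 fully shut (hard end stop: come home at 50 mm/s or less), 0.10 fully open; it slides along the balance's x, opening to +x (backwards), shutting to -x (towards the robot); it stays where it is left, about 2 N moves it slowly, and it cannot be lifted off
- bar_top (a point): middle of the top edge of the black upright finger bar on the glass top: 10 mm thick (x), 70 mm wide (y), 20 mm high, its top 192 mm above the bench; the glass behind it, 172 mm above the bench, is flat and free for 130 mm. Shut, the bar's middle is at x +12 mm in the balance's frame; axes as the balance's; it moves with the glass top
- dish: small white porcelain weighing dish, 60 mm across, 22 mm high, standing loose on the steel pan inside the draft shield (pan 84 mm above the bench); origin at the centre of its underside
- bowl: white porcelain bowl, 100 mm across, 50 mm high, loose on the bench beside the front of the balance; origin at the centre of its underside; bystander
- jar: small lidded sample jar, 52 mm across, 55 mm high, loose on the bench beside the front of the balance; origin at the centre of its underside; bystander
- beaker: empty glass beaker, 78 mm across (84 mm at the rim), 105 mm high, loose on the bench beside the rear of the balance; origin at the centre of its underside; bystander
- reagent: amber reagent bottle, 70 mm across, 145 mm high, loose on the bench beside the rear of the balance; origin at the centre of its underside; bystander
Not all that is in view belongs to the job. Of the things that look like the dish, the middle-sized one is meant.

How it is judged (in metres and radians):
On the way, in this order (a step that is already met when the one before it is completed fails the run):
1. the glass top of the draft shield is pushed fully shut (value of joint shield below 0.004 m), for 0.2 s.
2. the tool point dwells over the right-hand sensor, touching nothing of the balance, for two seconds (1.8 s counts) (horizontal distance between the grasp point and sensor_right below 0.016 m and z of the grasp point in the frame of sensor_right between 0.022 and 0.065 m and contact force between each of the arm, the fingers and balance below 0.2 N and value of joint shield below 0.004 m), for 1.8 s.
At the end, for the whole second after the job is handed in: the glass top is shut to within 4 mm, the dish stands on the pan within 6 mm of where it was, the four pieces of glassware are within 15 mm of where they were, and the tool point is more than 100 mm from both sensors (value of joint shield below 0.004 m and distance between the grasp point and sensor_right above 0.1 m and distance between the grasp point and sensor_left above 0.1 m and distance of dish from where it was at the start of the episode below 0.006 m and distance of each of bowl, jar, beaker, reagent from where it was at the start of the episode below 0.015 m and angle between dish's own z axis and vertical below 0.1 rad and linear speed of dish below 0.02 m/s); the robot touches nothing.
It fails at once if the operating panel is touched (contact force between any of the fingers, the arm and panel above 0.3 N).
It fails at once if the left-hand sensor is triggered (tool point within 25 mm sideways of it and less than 65 mm above it) (horizontal distance between the grasp point and sensor_left below 0.025 m and z of the grasp point in the frame of sensor_left below 0.065 m).
It fails at once if the right-hand sensor is triggered while the draft shield is open (horizontal distance between the grasp point and sensor_right below 0.016 m and z of the grasp point in the frame of sensor_right below 0.065 m and value of joint shield above 0.006 m).
It fails at once if the draft shield is pinched or pushed roughly (more than 35 N) (contact force between any of the fingers, the arm and balance above 35 N).
It fails at once if the dish (10 mm) or glassware beside the balance (20 mm) is moved, lifted or knocked over (distance of dish from where it was at the start of the episode above 0.01 m or distance of any of bowl, jar, beaker, reagent from where it was at the start of the episode above 0.02 m).
It also fails if it takes over 45 s, if anything falls off the work surface, if the arm or the gripper's body presses on something with over 40 N, if the wrist force passes 120 N, or if a joint passes its speed limit or range.

## Working session

There is one attempt and no reset: what is moved stays moved. The work goes in short steps, Python scripts to look and compute and a tool call to move; the robot and the scene stay as the last step left them, time stands still between calls to the robot, and variables do not carry over. Pictures are saved under pics/ and viewed, at most 10 in all, crops included, and the job is handed in when it is done.

Besides the shell and the picture viewer there is one more tool, called as name([rows], argument=value, ...), one row to a line, values as JSON. apply_moves: Moves the arm, as the interface text tells. Its arguments: {"type":"object","properties":{"targets":{"type":"array","items":{"type":"array"}},"squeeze":{"type":"number"}},"required":["targets"]}

```bash
mkdir -p pics
cat > h.py <<'E'
import numpy as np, cv2
from rig import ctrl, capture, camera_info
def cam(n):
    i=camera_info(n); f=240/np.tan(np.radians(i["vfov"])/2)
    K=np.array([[f,0,i["cx"]],[0,f,i["cy"]],[0,0,1]]); return K,np.array([i["k1"],0,0,0.]),np.array(i["extrinsics"])
def ray(n,px):
    K,d,T=cam(n); s=cv2.undistortPoints(np.array(px,float).reshape(-1,1,2),K,d).reshape(-1,2)
    return T[:3,3],np.c_[s,np.ones(len(s))]@T[:3,:3].T
def onplane(n,px,z):
    o,r=ray(n,px); return o+r*((z-o[2])/r[:,2])[:,None]
def cloud(n,dep):
    v,u=np.nonzero(dep>0); o,r=ray(n,np.c_[u,v]); P=np.full(dep.shape+(3,),np.nan); P[v,u]=o+r*dep[v,u][:,None]; return P
E
python3 - <<'E'
from h import *
for n in("side","top"):
    im,d=capture(n); cv2.imwrite(f"pics/{n}0.png",im); np.save(f"{n}0.npy",d)
    print(n,camera_info(n))
s=ctrl.sense();print(s["time_s"],s["eef_pos"],s["ee_rot"],s["force"])
E
```

```text
side {'vfov': 47.73120259690095, 'cx': 319.7356051849835, 'cy': 235.8264468877238, 'k1': -0.1694472462444346, 'extrinsics': array([[ 9.79153409e-01, -1.29732298e-01,  1.56295018e-01,
         4.37924283e+02],
       [-2.03082104e-01, -6.09977493e-01,  7.65953730e-01,
        -8.11792993e+02],
       [-4.03249414e-03, -7.81726927e-01, -6.23607850e-01,
         8.09232907e+02],
       [ 0.00000000e+00,  0.00000000e+00,  0.00000000e+00,
         1.00000000e+00]])}
top {'vfov': 55.93727240014489, 'cx': 319.60144269739675, 'cy': 240.84213490415888, 'k1': 0.01511850456059487, 'extrinsics': array([[ 1.39525803e-02, -9.87906840e-01,  1.54419560e-01,
         4.87477883e+02],
       [-9.99833228e-01, -1.56041361e-02, -9.48830183e-03,
         2.64049533e+01],
       [ 1.17831421e-02, -1.54261421e-01, -9.87959803e-01,
         9.57743131e+02],
       [ 0.00000000e+00,  0.00000000e+00,  0.00000000e+00,
         1.00000000e+00]])}
0.1 [141.87440859 505.25939045 249.52199915] [-1.83037420e-04  1.36462098e-01  9.90645135e-01 -5.28396143e-04] [ 0.54489871 -0.158054    0.16127907]
```

View pics/top0.png

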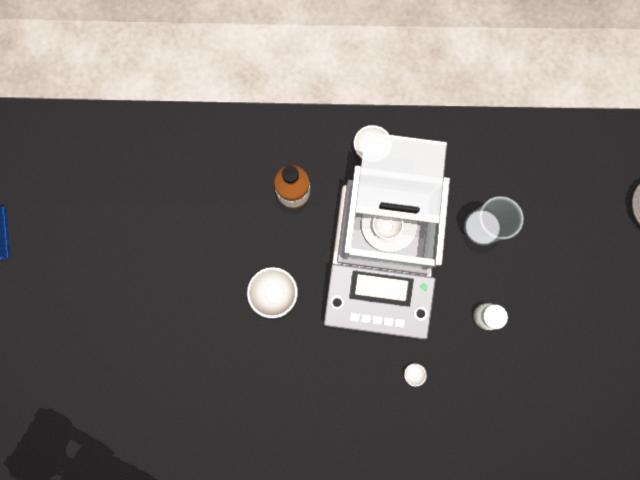

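View pics/side0.png

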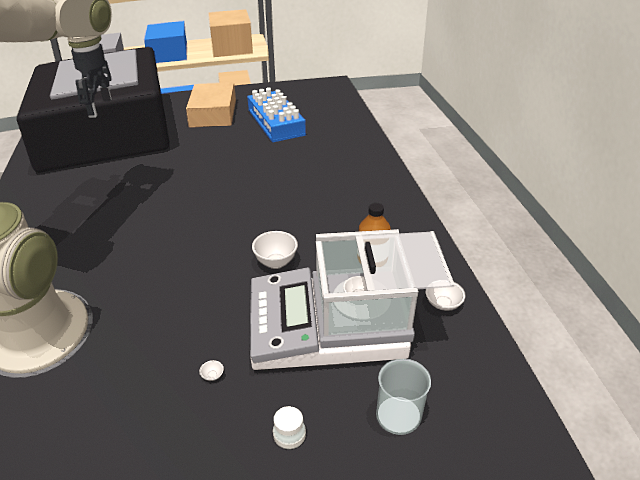

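Both views show the balance. From the top, the sensors are at about (337,302) left and (421,314) right, with the green bubble level at (424,287) and the finger bar at (399,208).

There are three dish-like objects: a small one at (415,375), one on the pan at (388,225), and a larger one behind the shield at (372,143). The one on the pan is middle-sized and inside the shield, so it is the dish. The right sensor is the lens at (421,314), on the −y side next to the green level.

```bash
cat > m.py <<'E'
from h import *
def dark(im,box,n,thr=60,minA=15):
    x0,y0,x1,y1=box; g=im[y0:y1,x0:x1].max(2); m=(g<thr).astype(np.uint8)
    k,l,st,c=cv2.connectedComponentsWithStats(m)
    return [(c[i]+[x0,y0],st[i,4],st[i,:4]) for i in range(1,k) if st[i,4]>=minA]
def tri(a,b):
    (o1,r1),(o2,r2)=ray("top",[a]),ray("side",[b]); A=np.c_[r1[0],-r2[0]]; t=np.linalg.lstsq(A,o2-o1,rcond=None)[0]
    p,q=o1+t[0]*r1[0],o2+t[1]*r2[0]; return (p+q)/2,np.linalg.norm(p-q)
E
python3 - <<'E'
from m import *
t=cv2.imread("pics/top0.png");s=cv2.imread("pics/side0.png")
for nm,im,bx in(("tR",t,(412,305,430,323)),("tL",t,(329,293,346,311)),("tbar",t,(372,196,427,220)),("sR",s,(266,333,287,352)),("sL",s,(265,271,284,289)),("sbar",s,(358,236,382,280))):
    print(nm,[(c.round(1),a,b) for c,a,b in dark(im,bx,nm)])
a=cv2.resize(t[130:345,320:460],None,fx=2.7,fy=2.7,interpolation=2);b=cv2.resize(s[225:375,245:415],None,fx=2.3,fy=2.3,interpolation=2)
o=np.zeros((590,800,3),np.uint8);o[:a.shape[0],:a.shape[1]]=a;o[:b.shape[0],400:400+b.shape[1]]=b;cv2.imwrite("pics/crop.png",o)
E
```

```text
tR []
tL []
tbar [(array([398.5, 208.9]), np.int32(81), array([ 8,  9, 38,  8], dtype=int32))]
sR [(array([275.9, 341.8]), np.int32(50), array([6, 6, 9, 7], dtype=int32))]
sL [(array([272., 272.]), np.int32(47), array([ 0,  0, 19,  4], dtype=int32)), (array([273.8, 278.9]), np.int32(31), array([6, 6, 7, 5], dtype=int32))]
sbar [(array([369.9, 257.6]), np.int32(177), array([ 7,  6, 11, 32], dtype=int32))]
```

View pics/crop.png

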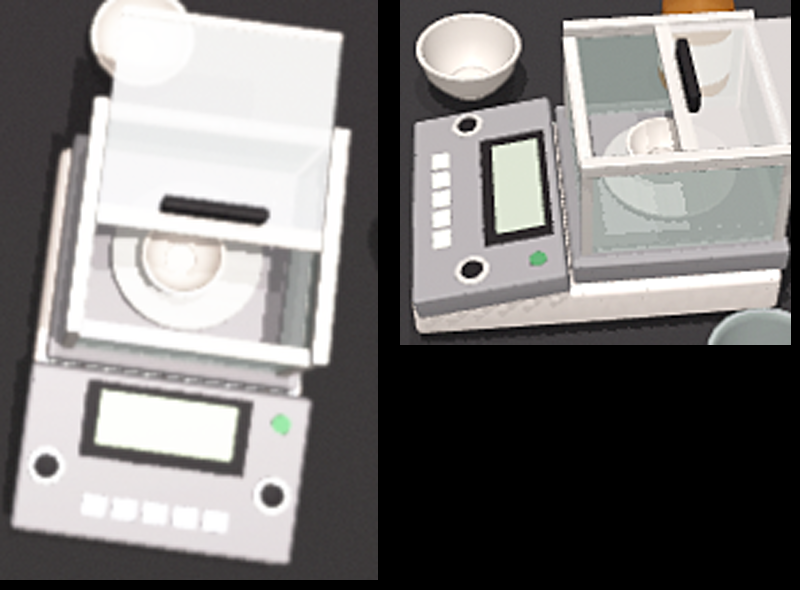

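The crop confirms it: the right sensor is at (421,314), beside the green level at (424,287). The middle-sized dish is on the pan and the glass is open backwards. Next I'll triangulate.

Run:
```python
from m import *
t=cv2.imread("pics/top0.png");s=cv2.imread("pics/side0.png")
def lens(im,c,r=5):
    x,y=c;g=255-im[y-r:y+r+1,x-r:x+r+1].max(2).astype(float);w=np.clip(g-130,0,None)
    yy,xx=np.mgrid[y-r:y+r+1,x-r:x+r+1];return np.array([(w*xx).sum(),(w*yy).sum()])/w.sum()
Rt,Lt=lens(t,(421,314)),lens(t,(337,302));Rs,Ls=lens(s,(276,342)),lens(s,(274,279))
print(Rt,Lt,Rs,Ls)
R,e1=tri(Rt,Rs);L,e2=tri(Lt,Ls);print("R",R,e1,"L",L,e2,np.linalg.norm(R-L))
R2=onplane("top",[Rt,Lt],69);S2=onplane("side",[Rs,Ls],69);print("z69 top/side",R2,S2)
Rm=(R2[0]+S2[0])/2;Lm=(R2[1]+S2[1])/2
y=(Lm-Rm)[:2];y/=np.linalg.norm(y);x=np.array([y[1],-y[0]]);yaw=np.arctan2(x[1],x[0])
B=(Rm+Lm)[:2]/2+92*x;print("yaw",np.degrees(yaw),"origin",B)
# bar: ends of mask
for n,im,bx in(("top",t,(372,196,427,220)),("side",s,(358,236,382,280))):
    x0,y0,x1,y1=bx;m=(im[y0:y1,x0:x1].max(2)<70);v,u=np.nonzero(m);P=np.c_[u+x0,v+y0].astype(float)
    r=cv2.minAreaRect(P.astype(np.float32));c=cv2.boxPoints(r)
    for z in(192,182,172):
        W=onplane(n,c,z)[:,:2]-B;print(n,z,(np.c_[W@x,W@y]).round(1).tolist())
print("centroids tri",tri([398.5,208.9],[369.9,257.6]))
for n in("top","side"):
    P=cloud(n,np.load(n+"0.npy"));W=P[...,:2]-B;X=W@x;Y=W@y;Z=P[...,2]
    k=(abs(Y)<35)&(Z>178)&(Z<198)&(X>0)&(X<140)
    print(n,k.sum(),[np.percentile(a[k],[2,50,98]).round(1) for a in(X,Y,Z)])
    k=(abs(Y+0)<120)&(abs(X+92)<4);print("panel z",np.nanmedian(Z[k&(abs(Y)<90)]))
    k=(abs(Y)<80)&(Z>165)&(Z<180)&(X>150);print("glass back",np.percentile(X[k],[50,95,99]).round(1),np.median(Z[k]))
```

```text
[420.40065147 313.27082364] [336.68744186 302.18186047] [275.74201019 341.77350625] [273.68021143 278.80079286]
R [ 486.6188098  -180.24926951   68.38448663] 0.65371305731141 L [505.8139242  -17.16076644  68.09055295] 0.2260007448099866 164.21448975759648
z69 top/side [[ 486.94540166 -180.12706936   69.        ]
 [ 505.907865    -17.1234664    69.        ]] [[ 486.25211102 -180.75792935   69.        ]
 [ 505.6177662   -18.13162479   69.        ]]
yaw -6.7130852610475475 origin [ 587.55003197 -109.78959756]
top 192 [[76.4, 34.5], [85.3, 34.3], [84.9, -31.9], [76.1, -31.6]]
top 182 [[79.0, 33.3], [87.9, 33.2], [87.5, -34.0], [78.6, -33.7]]
top 172 [[81.5, 32.2], [90.5, 32.0], [90.1, -36.0], [81.1, -35.7]]
side 192 [[74.0, 29.3], [85.2, 32.4], [85.3, -50.3], [74.8, -53.0]]
side 182 [[76.3, 41.3], [87.7, 44.5], [87.7, -39.5], [77.1, -42.2]]
side 172 [[78.6, 53.4], [90.2, 56.6], [90.2, -28.7], [79.4, -31.5]]
centroids tri (array([ 668.81976375, -119.35052098,  181.06826017]), np.float64(1.5832717859815835))
top 288 [array([77.9, 81.1, 87.6]), array([-31.7,   0.9,  33.3]), array([179.3, 193. , 196.4])]
panel z 67.97680367788928
glass back [183.8 214.6 217.5] 174.01224021497285
side 210 [array([76.5, 80.2, 86.2]), array([-34.6,  -6.5,  31.3]), array([178.5, 191.6, 194.6])]
panel z 66.56287922791523
glass back [183.8 213.7 216.3] 172.87628117866205
```

The numbers hold up: the sensors are 164 mm apart at z 68–69, yaw is −6.7°, and the balance origin is at (587.6, −109.8). The bar's middle is at x≈81.5 in the balance frame, so the glass is about 70 mm open. I'll shut the fingers and fly to a point behind the bar (balance x=115), staying high.

apply_moves([
  [0,[0,0,30],[0,0,9]],
  [0,[560,-628,30],[0,0,9]],
  [0,[560,-628,30],[0,0,9]],
  [0,[560,-628,30],[0,0,9]],
  [0,[560,-628,30],[0,0,9]],
  [0,[560,-628,30],[0,0,9]],
  [0,[560,-628,30],[0,0,9]],
  [0,[560,-628,30],[0,0,9]],
  [0,[560,-628,30],[0,0,9]],
  [0,[560,-628,30],[0,0,9]],
  [0,[560,-628,30],[0,0,9]],
  [0,[560,-628,30],[0,0,9]],
  [0,[560,-628,30],[0,0,9]],
  [0,[560,-628,30],[0,0,9]],
  [0,[560,-628,30],[0,0,9]],
  [0,[560,-628,30],[0,0,9]],
  [0,[560,-628,30],[0,0,9]],
  [0,[560,-628,30],[0,0,9]],
  [0,[560,-628,30],[0,0,9]],
  [0,[560,-628,30],[0,0,9]],
], squeeze=20)

```text
time_s: 2.1
eef_pos: [702.0, -123.0, 278.3]
ee_rot: [-0.001, 0.059, 0.998, 0.0]
force: [-0.1, -0.4, 0.5]
grip_width: -0.002
grip_force: 0.0
```

apply_moves([
  [0,[0,0,-30],[0,0,0]],
  [0,[0,0,-55],[0,0,0]],
  [0,[0,0,-68],[0,0,0]],
  [0,[0,0,-74],[0,0,0]],
  [0,[0,0,-78],[0,0,0]],
  [0,[0,0,-80],[0,0,0]],
  [0,[0,0,-80],[0,0,0]],
  [0,[0,0,-80],[0,0,0]],
])

```text
time_s: 2.9
eef_pos: [702.2, -122.6, 200.7]
ee_rot: [0.001, 0.058, 0.998, -0.0]
force: [0.5, 0.4, 0.3]
grip_width: 0.005
grip_force: 0.0
```

Run:
```python
from h import *
print(ctrl.sense()["eef_pos"])
im,d=capture("side");t,_=capture("top")
a=cv2.resize(im[130:370,250:480],None,fx=1.7,fy=1.7);b=cv2.resize(t[90:330,320:550],None,fx=1.7,fy=1.7)
cv2.imwrite("pics/pre.png",np.hstack([a,b]))
```

```text
[ 702.15340131 -122.61800753  200.73337462]
```

View pics/pre.png

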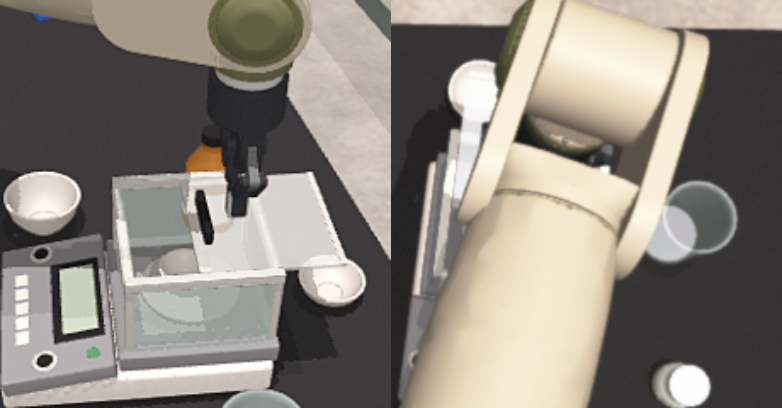

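The fingers stand just behind the bar and clear of the glass. Now a gentle push at about 35 mm/s along balance −x.

apply_moves([
  [0,[-3.5,0.4,-2],[0,0,0]],
  [0,[-7,0.8,-3],[0,0,0]],
  [0,[-10.4,1.2,-3],[0,0,0]],
  [0,[-13.9,1.6,-3],[0,0,0]],
  [0,[-17.4,2,-3],[0,0,0]],
  [0,[-20.9,2.5,-3],[0,0,0]],
  [0,[-24.3,2.9,-3],[0,0,0]],
  [0,[-27.8,3.3,-3],[0,0,0]],
  [0,[-31.3,3.7,-3],[0,0,0]],
  [0,[-34.8,4.1,-3],[0,0,0]],
  [0,[-38.2,4.5,-3],[0,0,0]],
  [0,[-41.7,4.9,-3],[0,0,0]],
  [0,[-45.2,5.3,-3],[0,0,0]],
  [0,[-48.7,5.7,-3],[0,0,0]],
  [0,[-52.1,6.1,-3],[0,0,0]],
  [0,[-55.6,6.5,-3],[0,0,0]],
  [0,[-59.1,7,-3],[0,0,0]],
  [0,[-62.6,7.4,-3],[0,0,0]],
  [0,[-66,7.8,-3],[0,0,0]],
  [0,[-69.5,8.2,-3],[0,0,0]],
])

```text
time_s: 5.0
eef_pos: [632.2, -114.3, 197.0]
ee_rot: [-0.0, 0.058, 0.998, 0.0]
force: [1.4, -0.3, 0.5]
grip_width: 0.0
grip_force: 0.8
```

Run:
```python
from h import *
s=ctrl.sense();print(s["eef_pos"],s["force"])
im,d=capture("side")
cv2.imwrite("pics/push.png",cv2.resize(im[180:380,240:480],None,fx=3,fy=3))
```

```text
[ 632.18637222 -114.27361593  196.98338743] [ 1.35849865 -0.29578176  0.45317983]
```

View pics/push.png

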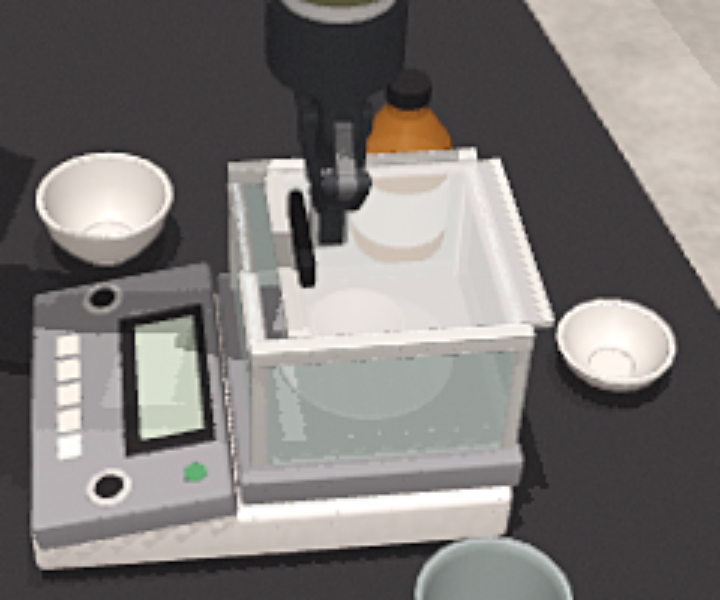

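The glass is following, with roughly 15 mm left to go. I'll continue more slowly.

apply_moves([
  [0,[-2.5,0.3,0],[0,0,0]],
  [0,[-5,0.6,0],[0,0,0]],
  [0,[-7.4,0.9,0],[0,0,0]],
  [0,[-9.4,1.1,0],[0,0,0]],
  [0,[-11.4,1.3,0],[0,0,0]],
  [0,[-12.9,1.5,0],[0,0,0]],
  [0,[-13.9,1.6,0],[0,0,0]],
  [0,[-14.9,1.8,0],[0,0,0]],
  [0,[-15.9,1.9,0],[0,0,0]],
  [0,[-15.9,1.9,0],[0,0,0]],
])

```text
time_s: 6.05
eef_pos: [616.4, -112.4, 196.9]
ee_rot: [-0.0, 0.058, 0.998, 0.0]
force: [0.8, 0.7, 0.7]
grip_width: -0.004
grip_force: 0.2
```

apply_moves([
  [0,[-0.7,0.1,0],[0,0,0]],
  [0,[-1.4,0.2,0],[0,0,0]],
  [0,[-1.4,0.2,0],[0,0,0]],
])

```text
time_s: 6.35
eef_pos: [615.1, -112.3, 197.0]
ee_rot: [-0.0, 0.058, 0.998, -0.0]
force: [0.1, 0.3, 0.2]
grip_width: -0.002
grip_force: 0.5
```

apply_moves([
  [0,[-0.7,0.1,0],[0,0,0]],
  [0,[-1.4,0.2,0],[0,0,0]],
  [0,[-2,0.2,0],[0,0,0]],
])

```text
time_s: 6.65
eef_pos: [614.8, -112.3, 197.1]
ee_rot: [0.003, 0.058, 0.998, -0.0]
force: [14.8, -0.6, -5.5]
grip_width: -0.002
grip_force: 7.4
```

Run:
```python
from h import *
im,d=capture("side")
cv2.imwrite("pics/push2.png",cv2.resize(im[200:350,300:440],None,fx=4,fy=4))
```

```text
(no output)
```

View pics/push2.png

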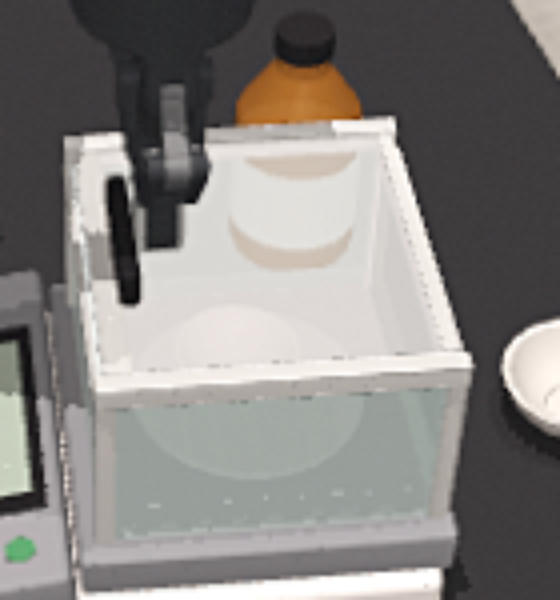

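The force jumped to about 15 N and the glass front is flush with the rail, so it is home against the stop. I'll back off, go up and move over the right sensor while high.

apply_moves([
  [0,[0,0,0],[0,0,0]],
  [0,[0,0,0],[0,0,0]],
  [0,[3,-0.4,0],[0,0,0]],
  [0,[8,-1,0],[0,0,0]],
  [0,[10,-1.2,10],[0,0,0]],
  [0,[10,-1.2,40],[0,0,0]],
  [0,[10,-1.2,75],[0,0,0]],
  [0,[-30,-25,80],[0,0,0]],
  [0,[-65,-40,80],[0,0,0]],
  [0,[-100,-55,80],[0,0,0]],
  [0,[-126.6,-67.9,80],[0,0,0]],
  [0,[-126.6,-67.9,80],[0,0,0]],
  [0,[-126.6,-67.9,80],[0,0,0]],
])

```text
time_s: 8.0
eef_pos: [486.6, -180.2, 277.9]
ee_rot: [0.001, 0.059, 0.998, -0.0]
force: [0.8, 0.0, 0.3]
grip_width: 0.001
grip_force: 0.0
```

Run:
```python
from m import *
s=ctrl.sense();print(s["eef_pos"],s["force"])
im,d=capture("side");t,_=capture("top")
cv2.imwrite("pics/over.png",np.hstack([cv2.resize(im[130:370,240:440],None,fx=2,fy=2),cv2.resize(t[130:370,310:510],None,fx=2,fy=2)]))
# bar x from side view, frame from before
B=np.array([587.55,-109.79]);a=np.radians(-6.713);x=np.array([np.cos(a),np.sin(a)])
P=cloud("side",d);W=P[...,:2]-B;X=W@x;Y=W@np.array([-x[1],x[0]]);Z=P[...,2]
k=(abs(Y)<35)&(Z>180)&(Z<198)&(X>-5)&(X<60);print(k.sum(),np.percentile(X[k],[2,50,98]))
```

```text
[ 486.64806128 -180.19489816  277.94159912] [0.80035257 0.01167159 0.31488381]
183 [ 6.48837657 10.72927419 16.12575873]
```

View pics/over.png

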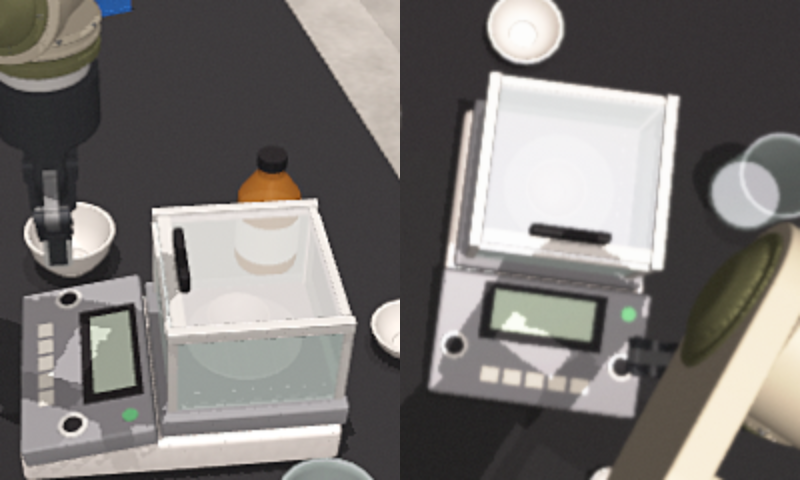

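The glass is shut: the bar is back at x≈11–12 mm, as it should be. The hand is above the right sensor, so I'll descend to TCP z≈110 and dwell there.

apply_moves([
  [0,[0,0,-40],[0,0,0]],
  [0,[0,0,-80],[0,0,0]],
  [0,[0,0,-115],[0,0,0]],
  [0,[0,0,-140],[0,0,0]],
  [0,[0,0,-155],[0,0,0]],
  [0,[0,0,-163],[0,0,0]],
  [0,[0,0,-166],[0,0,0]],
  [0,[0,0,-166],[0,0,0]],
])

```text
time_s: 8.9
eef_pos: [487.0, -179.9, 111.3]
ee_rot: [0.0, 0.058, 0.998, -0.0]
force: [-0.3, -0.4, 0.7]
grip_width: 0.001
grip_force: 0.0
```

apply_moves([
  [0,[0,0,0],[0,0,0]],
  [0,[0,0,0],[0,0,0]],
  [0,[0,0,0],[0,0,0]],
  [0,[0,0,0],[0,0,0]],
  [0,[0,0,0],[0,0,0]],
  [0,[0,0,0],[0,0,0]],
  [0,[0,0,0],[0,0,0]],
  [0,[0,0,0],[0,0,0]],
  [0,[0,0,0],[0,0,0]],
  [0,[0,0,0],[0,0,0]],
  [0,[0,0,0],[0,0,0]],
  [0,[0,0,0],[0,0,0]],
  [0,[0,0,0],[0,0,0]],
  [0,[0,0,0],[0,0,0]],
  [0,[0,0,0],[0,0,0]],
  [0,[0,0,0],[0,0,0]],
  [0,[0,0,0],[0,0,0]],
  [0,[0,0,0],[0,0,0]],
  [0,[0,0,0],[0,0,0]],
  [0,[0,0,0],[0,0,0]],
])

```text
time_s: 10.9
eef_pos: [486.6, -179.9, 111.0]
ee_rot: [-0.0, 0.058, 0.998, -0.0]
force: [0.5, 0.5, 0.1]
grip_width: -0.004
grip_force: 0.0
```

apply_moves([
  [0,[0,0,0],[0,0,0]],
  [0,[0,0,0],[0,0,0]],
  [0,[0,0,0],[0,0,0]],
  [0,[0,0,40],[0,0,0]],
  [0,[0,0,80],[0,0,0]],
  [0,[0,0,120],[0,0,0]],
  [0,[0,0,160],[0,0,0]],
  [0,[0,0,200],[0,0,0]],
  [0,[-40,-20,220],[0,0,0]],
  [0,[-70,-40,220],[0,0,0]],
  [0,[-70,-40,220],[0,0,0]],
  [0,[-70,-40,220],[0,0,0]],
  [0,[-70,-40,220],[0,0,0]],
])

```text
time_s: 12.2
eef_pos: [417.0, -219.6, 330.8]
ee_rot: [-0.0, 0.058, 0.998, 0.0]
force: [0.4, -0.1, 0.1]
grip_width: -0.0
grip_force: 0.0
```

Run:
```python
from m import *
s=ctrl.sense();print(s["time_s"],s["eef_pos"],s["force"])
im,d=capture("side");t,_=capture("top")
cv2.imwrite("pics/end.png",np.hstack([cv2.resize(im[200:450,190:440],None,fx=1.6,fy=1.6),cv2.resize(t[130:380,260:510],None,fx=1.6,fy=1.6)]))
```

```text
12.2 [ 417.00389609 -219.61170624  330.7683576 ] [ 0.35657137 -0.09249161  0.05826655]
```

View pics/end.png

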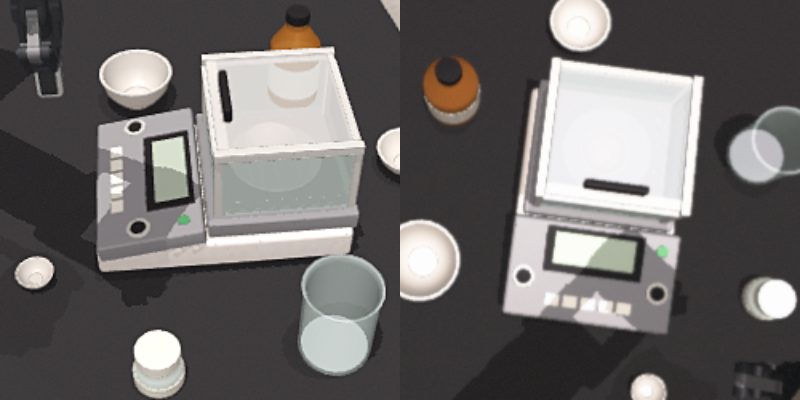

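The glass is shut, everything around the balance is in place, and the hand is over 200 mm from both sensors. Handing in.

```bash
python3 -c "
from rig import ctrl
print(ctrl.finish_job())"
```

```text
the job is handed in; nothing more can be done
None
```

I pushed the draft shield fully shut, held the fingertips about 23 mm above the right-hand sensor for just over two seconds, and took the hand well clear; the job is handed in, but no verdict came back.

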